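# Push the row of loaf tins home against the guide's stop

### The job

Four lidded mini loaf tins stand touching in a row between the low fences of the loading guide. With your fingertips push the row from its free end, as one train, along the guide until the leading tin is fully home against the upright stop block and all four still touch one another; only push, do not lift, tip or pull any tin away from its neighbour. Leave the stray tin and the other things on the bench where they are.

Things in the scene. Friction and masses are not known exactly. Their poses are not given: they have to be found in the camera images.
- guide: Fixed straight loading guide lying on the bench: a flat aluminium plate 440 mm long (its x), 100 mm wide, 8 mm thick, with two low steel fences along its whole length, each 6 mm thick with its top 26 mm above the bench, leaving a lane 59 mm wide down the middle. Open at the top and at both ends. Origin: underside centre of the plate, on the bench; x along the lane, z up. Where it lies and how it is turned vary.
- stop: The end stop: an upright dark steel block fixed in the lane near one end of the guide, 20 mm along the lane x 56 mm across x 44 mm high, with a black round screw knob (22 mm across) on top, reaching 60 mm above the guide's plate. It may be at either end of the guide, 168 to 186 mm from its middle; it does not move when pushed. Origin: centre of its underside, on the guide's plate (8 mm above the bench); its face towards the tins is 10 mm from the origin along the lane.
- sill: Thin flat pale wooden plate fixed to the lane's floor near the other end, the free end of the guide (opposite the stop): 40 mm along the lane x 56 mm across x 4 mm high. Origin: centre of its underside, 8 mm above the bench, 168 to 186 mm from the guide's middle. Nothing has to go on it.
- tin_1: Lidded rectangular mini loaf tin, plain steel, 50 mm along the guide x 56 mm across x 48 mm high, about 0.15 kg, flat end faces; place 1 of 4 in the row (tin_1 at the guide's own +x end of the row, tin_4 at its -x end). It stands on the guide's floor plate between the fences with 1.5 mm play on each side, and starts touching its neighbours (within 0.3 mm). Origin: centre of its underside; x along the guide, z up.
- tin_2: Lidded rectangular mini loaf tin, plain steel, 50 mm along the guide x 56 mm across x 48 mm high, about 0.15 kg, flat end faces; place 2 of 4 in the row (tin_1 at the guide's own +x end of the row, tin_4 at its -x end). It stands on the guide's floor plate between the fences with 1.5 mm play on each side, and starts touching its neighbours (within 0.3 mm). Origin: centre of its underside; x along the guide, z up.
- tin_3: Lidded rectangular mini loaf tin, plain steel, 50 mm along the guide x 56 mm across x 48 mm high, about 0.15 kg, flat end faces; place 3 of 4 in the row (tin_1 at the guide's own +x end of the row, tin_4 at its -x end). It stands on the guide's floor plate between the fences with 1.5 mm play on each side, and starts touching its neighbours (within 0.3 mm). Origin: centre of its underside; x along the guide, z up.
- tin_4: Lidded rectangular mini loaf tin, plain steel, 50 mm along the guide x 56 mm across x 48 mm high, about 0.15 kg, flat end faces; place 4 of 4 in the row (tin_1 at the guide's own +x end of the row, tin_4 at its -x end). It stands on the guide's floor plate between the fences with 1.5 mm play on each side, and starts touching its neighbours (within 0.3 mm). Origin: centre of its underside; x along the guide, z up.
- spare_tin: Bystander: a tin just like the four, standing on the bench beside the guide, not in the lane. Origin: centre of its underside.
- cutter: Bystander: round steel pastry cutter ring, 60 mm across, 35 mm high, on the bench beside the guide. Origin: centre of its underside.
- jar: Bystander: amber glass jar with a steel cap, 64 mm across, 75 mm high, on the bench beside the guide. Origin: centre of its underside.
- scraper: Bystander: dough scraper lying flat beside the guide, 110 x 80 mm steel blade with a wooden back, 18 mm high. Origin: under the middle of the blade.
- measure: Bystander: aluminium measuring cup, 80 mm across the rim, 70 mm high, to the right on the bench. Origin: centre of its underside.
- spoon: Bystander: wooden spoon 240 mm long lying to the left on the bench. Origin: under it.

How it is judged:
By the outcome, as a careful person would: the job done as asked, in the order asked, and still so for the second after the job is handed in, with the robot touching nothing.
It also fails if it takes over 32 s, if anything falls off the work surface, if the arm or the gripper's body presses on something with over 40 N, if the wrist force passes 120 N, or if a joint passes its speed limit or range.

### The arm

A 6-joint arm with a two-finger parallel gripper is mounted at the origin on the work surface. World frame = base frame: x ahead of the robot, y to its left, z up, the work surface at z = 0. Lengths are in m, angles in rad, forces in N, time in s.
With the tool pointing down it reaches from about 0.325 to 0.925 m from the base axis. Payload 3.1 kg.
Tool frame: the origin (TCP) lies midway between the tips of the shut fingers; the grasp point (between the pads) lies bot.grasp_offset behind it (bot.grasp_offset is the distance from the TCP to the grasp point, in m); y points along the fingers, x is the direction in which the jaws open and shut, and the axes are right-handed (so a half turn about y gives the same grasp; the last joint's range is limited). The gripper opens to 85 mm and grips with 20 to 120 N. Pads are 22 mm wide; open, the fingers measure 114 mm over their backs; the gripper's body (76 mm by 85 mm) begins 54 mm behind the grasp point. The pads swing forward as they close: fully open they stand 13 mm farther back than shut.
Start: joints at [-1.352, 0.217, 1.613, -0, 1.311, -0.112], TCP at [0.203, -0.591, 0.231] pointing down, gripper open.
Joint ranges: [-2.75, 2.75], [-0.78, 2.1], [0.31, 2.55], [-1.13, 4.27], [0.13, 2.63], [-2.58, 2.58]. Speed limits (rad/s): [2.79, 2.79, 3.14, 3.14, 3.14, 3.14].

### API

Orientations are given as a rotation vector (axis times angle).
In Python, from station import bot gives the robot as it stands.
- The arm moves only by the shell command python3 -m jog 'ROWS' [OPENING] [FORCE]. ROWS is JSON, one flat list of numbers, 4 for each row, row after row: the shift along the tool's x, y, z scaled (see below), then the turn about the tool's y scaled (see below). A call has 1 to 5 rows; each row shifts and turns the pose as measured when the row begins, along the tool's axes as they then stand; what a row does not reach is not made up. The controller multiplies each number of a shift by 25 cm and each number of a turn by pi rad. A row lasts 1/10 s, in which the tool goes at most 50 mm and 8.59 degrees, less where a joint would pass 70% of its speed; a pose out of reach is approached as far as the arm can. A call with a number of a shift or a turn outside -1 to 1 is refused whole. A call with a gripper value outside its range is refused whole. OPENING is the opening, from -1 (shut) to 1 (fully open), set as the call begins (- or left out, the last holds). The fingers move at their own pace and stop on an object; FORCE is the grip in N (left out, the last holds). Time passes only in rows, so rows that do not move let the fingers close. It gives the time, the measured TCP pose, the force and the opening at its end, in the units of the state.
- bot.sense(): the state, without advancing time (a new reading comes with each control period).
- bot.snapshot(name): name is "side" or "top" or "wrist"; returns the picture (480x640x3 uint8, red, green, blue); there is no depth.
- bot.camera_info(name): a dict with "camera_matrix" (3x3 intrinsics, pixels), "world_from_camera" (4x4, takes a point from camera to world coordinates); the wrist camera has in their place "mount" (4x4, takes a point from camera to tool coordinates, whose origin is the TCP and whose axes are the tool frame's). Camera axes: x right, y down, z forward; pixel columns grow to the right and rows downward; lengths in m; the calibration is good to about 2 mm. A picture is of the moment at which its call begins: read the wrist's pose just before it. camera_info takes no time and is no camera call.
- bot.job_done(): hands the job in, once; it reports no verdict.
Trained networks look in the newest picture that a camera, given by its name, has taken for a name from the list of things; names that differ only in an ending like _2 or _b are one class to them, and where a whole thing is asked for, a point or a joint stands for the part that bears it (a point fixed in the world has none). Each returns a list of dicts, best first, with "confidence" (0 to 1); they miss things now and then, are a little off and sometimes report something else, mostly with a low value. They report only what shows in the picture. A call takes as long as a camera call.
- bot.find_in(camera, query): "rect" ([left, top, width, height] in pixels, round what is visible of it).
- bot.regions_of(camera, query): "region" (480x640 bool, what is visible of it) and "rect" ([left, top, width, height] in pixels, round what is visible of it).
The state is a dict: "t": time; "qpos": joint angles; "dq": joint speeds; "joint_torque": joint torques, N m; "tool_pos": TCP position; "ee_rot": TCP orientation; "contact_force": force on the tool from outside, world axes, zero at the start; "ft_torque": the same for the moment, N m; "opening": finger opening in m.
Only numpy, scipy, OpenCV 4.12 (cv2) and the standard library are available. Lean on these libraries where they do the work, as an engineer would, in place of code of your own. Each camera call takes 0.05 s, during which the arm holds its last target.

## Working session

There is one attempt and no reset: what is moved stays moved. The work goes in short steps, Python scripts to look and compute and a shell command to move; the robot and the scene stay as the last step left them, time stands still between calls to the robot, and variables do not carry over. Pictures are saved under pics/ and viewed, and the job is handed in when it is done.

```bash
ls; mkdir -p pics; python3 - <<'E'
from station import bot
import cv2, numpy as np
s=bot.sense(); print(s)
print(bot.grasp_offset)
for n in ("top","side"):
    im=bot.snapshot(n); cv2.imwrite(f"pics/{n}1.png",im[:,:,::-1])
    ci=bot.camera_info(n); print(n,{k:np.round(v,4).tolist() if not isinstance(v,str) else v for k,v in ci.items()})
    for q in ("guide","stop","sill","tin_1"):
        for d in bot.find_in(n,q)[:6]: print(n,q,np.round(d["rect"]),round(d["confidence"],2))
E
```

```text
pics
{'t': 0.0, 'qpos': array([-1.35218652e+00,  2.17766275e-01,  1.61495817e+00,  2.43920736e-05,
        1.31131096e+00, -1.12191052e-01]), 'dq': array([ 0.00037085, -0.00083461, -0.00103106,  0.00079906,  0.00082861,
        0.00097156]), 'joint_torque': array([ 7.65270215e-04, -3.96843195e+01, -3.03852296e+01, -9.78343269e-05,
        9.69069544e-03, -8.59948528e-06]), 'tool_pos': array([ 0.2028519 , -0.59028548,  0.22994822]), 'ee_rot': array([-1.34603267,  0.96341276, -0.96043123]), 'contact_force': array([-0.3251882 ,  0.39525546, -0.41910006]), 'ft_torque': array([-0.03827994, -0.02241888, -0.02340522]), 'opening': 0.0852592192995603}
0.0187
top {'camera_matrix': [[451.0109, 0.0, 314.6517], [0.0, 451.0109, 236.2394], [0.0, 0.0, 1.0]], 'world_from_camera': [[-0.0056, -0.9808, 0.195, 0.3074], [-0.9995, 0.0116, 0.0296, -0.0063], [-0.0313, -0.1947, -0.9804, 1.1824], [0.0, 0.0, 0.0, 1.0]]}
top guide [241. 205. 165.  44.] 0.97
top stop [252. 210.   8.  20.] 0.75
top sill [325. 210.  16.  24.] 0.63
top sill [385. 218.  16.  19.] 0.55
top tin_1 [347. 212.  16.  24.] 0.94
top tin_1 [306. 208.  21.  26.] 0.81
top tin_1 [328. 213.  13.  20.] 0.78
top tin_1 [285. 210.  20.  21.] 0.72
side {'camera_matrix': [[531.0156, 0.0, 316.022], [0.0, 531.0156, 234.8099], [0.0, 0.0, 1.0]], 'world_from_camera': [[-0.9939, -0.0576, 0.0936, 0.4202], [-0.1084, 0.6549, -0.7479, 0.9798], [-0.0182, -0.7535, -0.6572, 0.9089], [0.0, 0.0, 0.0, 1.0]]}
side stop [252. 205.  32.  26.] 0.73
side stop [277. 280.  24.  26.] 0.62
side sill [305. 199.  20.  13.] 0.6
side tin_1 [287. 246.  26.  32.] 0.8
side tin_1 [296. 219.  22.  16.] 0.77
side tin_1 [292. 230.  23.  21.] 0.69
side tin_1 [298. 208.  22.  19.] 0.5
```

View images.

```bash
python3 - <<'E'
import cv2
a=cv2.imread("pics/top1.png")[120:360,160:480]; cv2.imwrite("pics/top1c.png",cv2.resize(a,(800,600),interpolation=cv2.INTER_CUBIC))
a=cv2.imread("pics/side1.png")[140:380,160:480]; cv2.imwrite("pics/side1c.png",cv2.resize(a,(800,600),interpolation=cv2.INTER_CUBIC))
E
```

```text
(no output)
```

View pics/top1c.png

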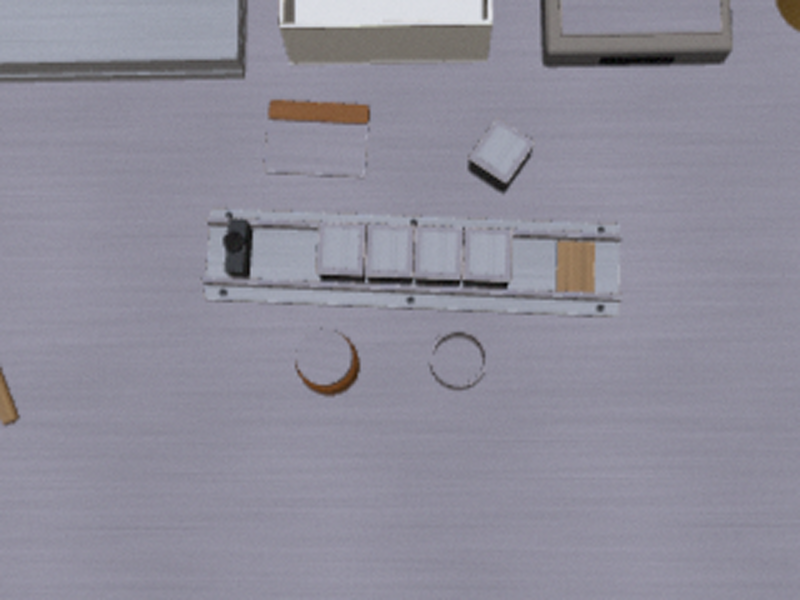

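View pics/side1c.png

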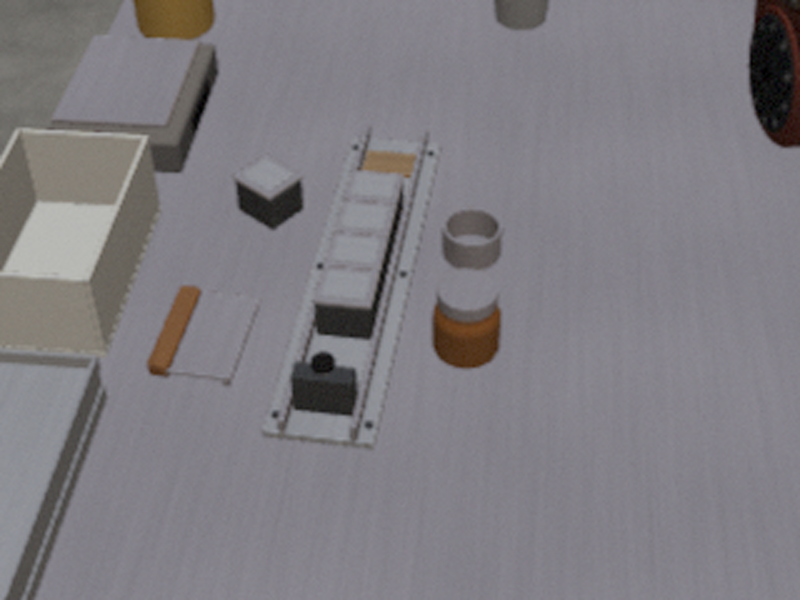

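```bash
cat > h.py <<'E'
from station import bot
import numpy as np, cv2
from scipy.spatial.transform import Rotation as R
def pose():
    s=bot.sense(); T=np.eye(4); T[:3,:3]=R.from_rotvec(s["ee_rot"]).as_matrix(); T[:3,3]=s["tool_pos"]; return T,s
def ray(px,K,Tw,z):
    K=np.array(K); d=np.linalg.inv(K)@np.array([px[0],px[1],1.]); Tw=np.array(Tw); d=Tw[:3,:3]@d; o=Tw[:3,3]
    return o+d*(z-o[2])/d[2]
def top(px,z):
    c=bot.camera_info("top"); return ray(px,c["camera_matrix"],c["world_from_camera"],z)
E
python3 - <<'E'
from h import *
T,s=pose(); print(np.round(T,4))
ci=bot.camera_info("wrist"); print({k:np.round(v,4).tolist() for k,v in ci.items()})
c=lambda x,y:(x/2.5+160-.3,y/2.5+120-.3)
for n,p,z in [("LB",(209,210),.008),("LF",(205,300),.008),("RB",(621,223),.008),("RF",(619,317),.008),("tinRB",(510,229),.056),("tinRF",(509,284),.056),("tinLB",(318,223),.056),("tinLF",(319,277),.056),("sillL",(557,265),.012),("sillR",(595,267),.012),("jar",(325,358),.075),("cut",(458,361),.035)]:
    print(n,np.round(top(c(*p),z),4))
E
```

```text
[[ 0.3248 -0.      0.9458  0.203 ]
 [-0.9458  0.      0.3248 -0.5911]
 [-0.     -1.     -0.      0.2313]
 [ 0.      0.      0.      1.    ]]
{'camera_matrix': [[355.0643, 0.0, 316.0094], [0.0, 355.0643, 238.9423], [0.0, 0.0, 1.0]], 'mount': [[1.0, -0.0002, 0.0007, -0.0007], [-0.0007, -0.259, 0.9659, -0.1419], [-0.0, -0.9659, -0.259, 0.066], [0.0, 0.0, 0.0, 1.0]]}
LB [0.6331 0.222  0.008 ]
LF [0.5339 0.2238 0.008 ]
RB [ 0.6125 -0.2209  0.008 ]
RF [ 0.5106 -0.2141  0.008 ]
tinRB [ 0.5952 -0.0986  0.056 ]
tinRF [ 0.5376 -0.096   0.056 ]
tinLB [0.6043 0.0991 0.056 ]
tinLF [0.5472 0.0977 0.056 ]
sillL [ 0.5665 -0.1507  0.012 ]
sillR [ 0.5638 -0.1906  0.012 ]
jar [0.461  0.0895 0.075 ]
cut [ 0.4621 -0.0435  0.035 ]
```

```bash
python3 -m jog '[-0.108,0,0.165,0,-0.108,0,0.165,0,-0.108,0,0.165,0,-0.108,0,0.165,0,-0.108,0,0.165,0]' -1 40; python3 -m jog '[-0.108,0,0.165,0,-0.108,0,0.165,0,-0.108,0,0.165,0,-0.108,0,0.165,0,-0.108,0,0.165,0]'
```

```text
t: 1.0
tool_pos: [0.3548, -0.3979, 0.2313]
ee_rot: [-1.347, 0.969, -0.975]
contact_force: [0.0, -1.4, -0.4]
opening: 0.0121
t: 1.5
tool_pos: [0.51, -0.2016, 0.2325]
ee_rot: [-1.347, 0.965, -0.981]
contact_force: [0.4, 0.4, 0.6]
opening: -0.0003
```

```bash
python3 -m jog '[0,0,0,-0.047,0,0,0,-0.047,0,0,0,-0.047,0,0,0,-0.047,0,0,0,-0.047]'; python3 -m jog '[0,0,0,-0.047,0,0,0,-0.047,0,0,0,-0.047,0,0,0,0]'
```

```text
t: 2.0
tool_pos: [0.515, -0.1933, 0.2335]
ee_rot: [-1.54, 0.384, -0.4]
contact_force: [0.1, -0.4, 1.0]
opening: -0.0002
t: 2.4
tool_pos: [0.5153, -0.193, 0.2341]
ee_rot: [-1.578, 0.031, -0.046]
contact_force: [0.2, -0.6, 0.1]
opening: -0.0003
```

```bash
cat >> h.py <<'E'
def wrist(px,z,T):
    c=bot.camera_info("wrist"); return ray(px,c["camera_matrix"],T@np.array(c["mount"]),z)
U=np.array([0.049,0.9988,0])
def plan(tgt):
    T,s=pose(); d=T[:3,:3].T@(np.array(tgt)-T[:3,3]); print("tool shift units",np.round(d/.25,4),"mm",np.round(d*1e3,1))
    z=T[:3,2]; a=np.arctan2(U[1],U[0])-np.arctan2(z[1],z[0]); print("turn units",round(-a/np.pi,4)); print("t",s["t"],np.round(T[:3,3],4),"F",np.round(s["contact_force"],1),s["opening"])
E
python3 - <<'E'
from h import *
plan((0.566,-0.124,0.2))
im=bot.snapshot("wrist"); cv2.imwrite("pics/w1.png",im[:,:,::-1])
E
```

```text
tool shift units [0.1876 0.1362 0.2868] mm [46.9 34.  71.7]
turn units -0.0001
t 2.4 [ 0.5153 -0.193   0.2341] F [ 0.2 -0.6  0.1] -0.0002981776608289632
```

View pics/w1.png

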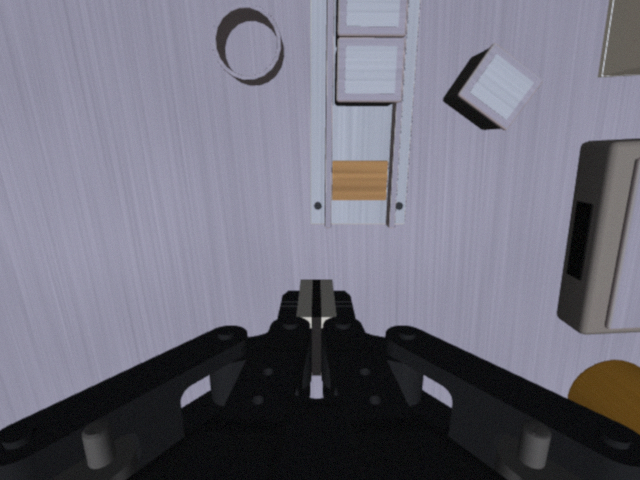

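```bash
python3 - <<'E'
from h import *
T,s=pose()
for n,p,z in [("tinL",(336,103),.056),("tinR",(402,103),.056),("tinbase",(365,106),.008),("sill far",(359,160),.012),("sill near",(359,200),.012),("fLb",(328,226),.026),("fRb",(392,226),.026),("fLt",(330,110),.026),("fRt",(399,110),.026),("tip",(317,282),T[2,3])]:
    print(n,np.round(wrist(p,z,T),4))
E
```

```text
tinL [ 0.5394 -0.0961  0.056 ]
tinR [ 0.5952 -0.099   0.056 ]
tinbase [ 0.5708 -0.0959  0.008 ]
sill far [ 0.5634 -0.1468  0.012 ]
sill near [ 0.5626 -0.1872  0.012 ]
fLb [ 0.529  -0.2096  0.026 ]
fRb [ 0.5938 -0.2131  0.026 ]
fLt [ 0.5356 -0.0992  0.026 ]
fRt [ 0.5997 -0.1024  0.026 ]
tip [ 0.5165 -0.184   0.2341]
```

```bash
python3 -m jog '[0.094,0,0.144,0,0.094,0,0.144,0,0,0.1,0,0,0,0.1,0,0,0,0,0,0]'; python3 - <<'E'
from h import *
plan((0.566,-0.123,0.1))
im=bot.snapshot("wrist"); cv2.imwrite("pics/w2.png",im[:,:,::-1])
E
```

```text
t: 2.95
tool_pos: [0.5703, -0.1229, 0.1852]
ee_rot: [-1.58, 0.043, -0.067]
contact_force: [-0.9, 0.8, -0.2]
opening: 0.0002
tool shift units [-0.0227  0.3405  0.0017] mm [-5.7 85.1  0.4]
turn units -0.0068
t 2.95 [ 0.5703 -0.1229  0.1852] F [-0.9  0.8 -0.2] 0.0001662375022197309
```

View pics/w2.png

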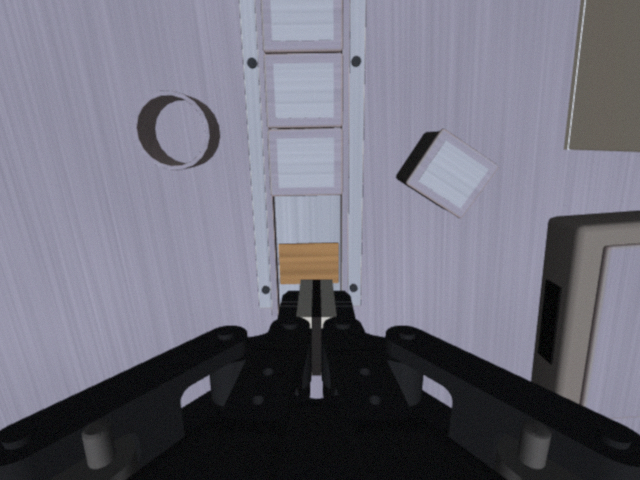

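```bash
python3 -m jog '[-0.02,0.12,0,-0.0068,0,0.12,0,0,0,0,0,0,0,0,0,0]'; python3 - <<'E'
from h import *
plan((0.566,-0.123,0.024))
T,s=pose()
im=bot.snapshot("wrist"); cv2.imwrite("pics/w3.png",im[:,:,::-1])
E
```

```text
t: 3.4
tool_pos: [0.5721, -0.1267, 0.1338]
ee_rot: [-1.585, 0.02, -0.066]
contact_force: [-0.3, -0.9, -0.5]
opening: 0.0003
tool shift units [-0.0383  0.4379  0.0195] mm [ -9.6 109.5   4.9]
turn units -0.0019
t 3.4 [ 0.5721 -0.1267  0.1338] F [-0.3 -0.9 -0.5] 0.00031327407718865217
```

View pics/w3.png

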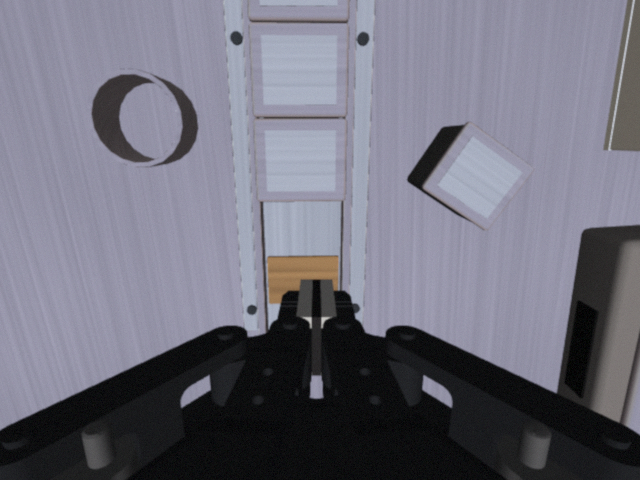

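```bash
python3 -m jog '[-0.03,0.06,0.015,0,0,0,0,0]'; python3 - <<'E'
from h import *
plan((0.566,-0.123,0.024))
T,s=pose(); print(np.round(T,4), np.round(s["dq"],3))
E
```

```text
t: 3.65
tool_pos: [0.5667, -0.1234, 0.1212]
ee_rot: [-1.587, 0.017, -0.071]
contact_force: [0.3, -0.2, -0.0]
opening: -0.0
tool shift units [-0.0164  0.3884  0.0076] mm [-4.1 97.1  1.9]
turn units -0.0022
t 3.65 [ 0.5667 -0.1234  0.1212] F [ 0.3 -0.2 -0. ] -3.6745638663502666e-05
[[ 0.9979  0.0339  0.056   0.5667]
 [-0.0555 -0.0174  0.9983 -0.1234]
 [ 0.0348 -0.9993 -0.0154  0.1212]
 [ 0.      0.      0.      1.    ]] [-0.004 -0.034 -0.073 -0.001 -0.01   0.001]
```

```bash
python3 -m jog '[-0.018,0.12,0.008,-0.002,0,0.1,0,0,0,0,0,0]'; python3 - <<'E'
from h import *
plan((0.566,-0.123,0.024))
T,s=pose(); print(np.round(T,4), np.round(s["dq"],3))
E
```

```text
t: 3.95
tool_pos: [0.5674, -0.123, 0.0691]
ee_rot: [-1.589, 0.005, -0.073]
contact_force: [-0.5, -0.1, -1.1]
opening: 0.0001
tool shift units [-0.0134  0.18    0.0032] mm [-3.3 45.   0.8]
turn units -0.0003
t 3.95 [ 0.5674 -0.123   0.0691] F [-0.5 -0.1 -1.1] 5.262814362113545e-05
[[ 0.9979  0.0423  0.0499  0.5674]
 [-0.0491 -0.0203  0.9986 -0.123 ]
 [ 0.0433 -0.9989 -0.0182  0.0691]
 [ 0.      0.      0.      1.    ]] [ 0.004 -0.042 -0.013  0.     0.03   0.   ]
```

```bash
python3 -m jog '[0,-0.15,0,0,0,-0.15,0,0,0,0,0,0,0,0,0,0]'; python3 - <<'E'
from h import *
plan((0.566,-0.123,0.024))
T,s=pose(); print(np.round(T,4), np.round(s["dq"],3))
E
```

```text
t: 4.35
tool_pos: [0.5643, -0.1214, 0.1492]
ee_rot: [-1.589, 0.006, -0.073]
contact_force: [-0.2, 0.0, -0.6]
opening: -0.0002
tool shift units [-0.0143  0.5006  0.0029] mm [ -3.6 125.2   0.7]
turn units -0.0004
t 4.35 [ 0.5643 -0.1214  0.1492] F [-0.2  0.  -0.6] -0.00018230620495743798
[[ 0.9978  0.0422  0.0501  0.5643]
 [-0.0493 -0.0203  0.9986 -0.1214]
 [ 0.0432 -0.9989 -0.0181  0.1492]
 [ 0.      0.      0.      1.    ]] [ 0.    -0.046 -0.046  0.003  0.011  0.   ]
```

```bash
python3 -m jog '[0,0,-0.2,0,0,0,0,0,0,0,0,0]'; python3 - <<'E'
from h import *
T,s=pose(); print(np.round(T,4))
E
python3 -m jog '[0,0,0.05,0,0,0,0.05,0,0,0,0.05,0,0,0,0.05,0,0,0,0,0]'; python3 - <<'E'
from h import *
T,s=pose(); print(np.round(T,4))
E
```

```text
t: 4.65
tool_pos: [0.5625, -0.172, 0.1515]
ee_rot: [-1.59, 0.002, -0.074]
contact_force: [0.3, 0.5, -0.5]
opening: -0.0002
[[ 0.9978  0.0447  0.0488  0.5625]
 [-0.0479 -0.0209  0.9986 -0.172 ]
 [ 0.0457 -0.9988 -0.0187  0.1515]
 [ 0.      0.      0.      1.    ]]
t: 5.15
tool_pos: [0.5634, -0.114, 0.1482]
ee_rot: [-1.587, 0.004, -0.068]
contact_force: [0.1, 0.3, -0.4]
opening: -0.0002
[[ 0.9981  0.0405  0.0462  0.5634]
 [-0.0455 -0.0178  0.9988 -0.114 ]
 [ 0.0413 -0.999  -0.0159  0.1482]
 [ 0.      0.      0.      1.    ]]
```

```bash
python3 -m jog '[-0.012,0.1,-0.024,0,0,0.1,-0.02,0,0,0.1,0,0,0,0,0,0]'; python3 - <<'E'
from h import *
plan((0.566,-0.123,0.024))
T,s=pose(); print(np.round(T,4), np.round(s["dq"],3))
E
```

```text
t: 5.55
tool_pos: [0.5652, -0.1237, 0.0734]
ee_rot: [-1.589, -0.005, -0.067]
contact_force: [-1.6, 0.2, -0.9]
opening: -0.0002
tool shift units [-0.006   0.1975  0.0067] mm [-1.5 49.4  1.7]
turn units 0.003
t 5.55 [ 0.5652 -0.1237  0.0734] F [-1.6  0.2 -0.9] -0.00016093999764830286
[[ 0.9982  0.0451  0.0397  0.5652]
 [-0.0389 -0.02    0.999  -0.1237]
 [ 0.0458 -0.9988 -0.0183  0.0734]
 [ 0.      0.      0.      1.    ]] [ 0.007 -0.036 -0.039 -0.005  0.009 -0.   ]
```

```bash
python3 -m jog '[-0.006,0.1,0.004,0.003,0,0.1,0,0,0,0,0,0]'; python3 - <<'E'
from h import *
plan((0.566,-0.123,0.024))
T,s=pose(); print(np.round(T[:3,1],4))
im=bot.snapshot("wrist"); cv2.imwrite("pics/w4.png",im[:,:,::-1])
im=bot.snapshot("side")[140:300,200:440]; cv2.imwrite("pics/s4.png",cv2.resize(im,(800,533),interpolation=2)[:,:,::-1])
E
```

```text
t: 5.85
tool_pos: [0.5688, -0.1238, 0.0257]
ee_rot: [-1.591, -0.002, -0.077]
contact_force: [-0.6, 0.2, -0.2]
opening: -0.0001
tool shift units [-0.0118  0.006   0.0026] mm [-3.   1.5  0.6]
turn units 0.0004
t 5.85 [ 0.5688 -0.1238  0.0257] F [-0.6  0.2 -0.2] -7.961640610786327e-05
[ 0.0496 -0.022  -0.9985]
```

View pics/w4.png

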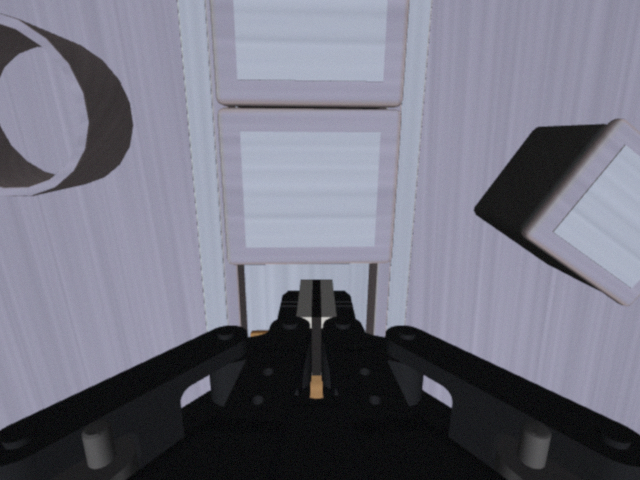

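View pics/s4.png

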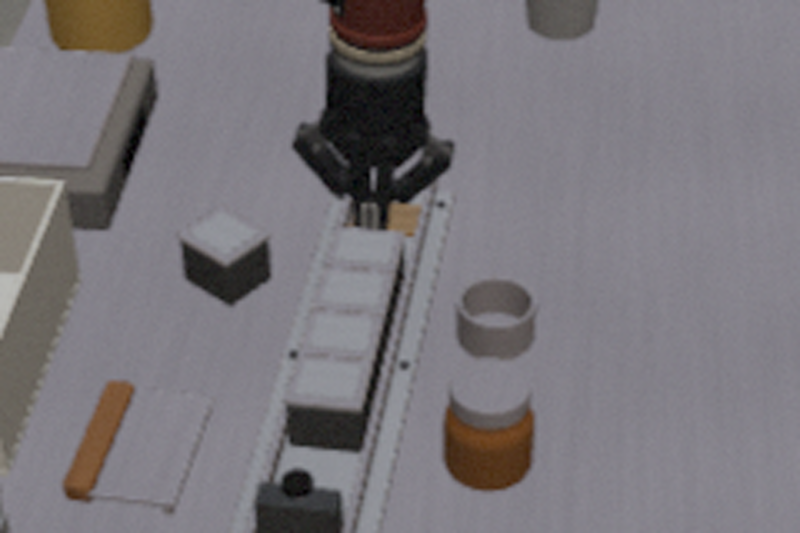

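```bash
python3 -m jog '[-0.012,0.006,0.012,0,0,0,0.012,0,0,0,0.012,0,0,0,0.012,0]'; python3 - <<'E'
from h import *
plan((0.566,-0.123,0.024))
T,s=pose(); print(np.round(T[:3,1],4))
im=bot.snapshot("wrist"); cv2.imwrite("pics/w5.png",im[:,:,::-1])
E
```

```text
t: 6.35
tool_pos: [0.5732, -0.113, 0.0331]
ee_rot: [-1.595, -0.014, -0.089]
contact_force: [-0.4, -0.3, 0.4]
opening: -0.0004
tool shift units [-0.0291  0.0356 -0.0404] mm [ -7.3   8.9 -10.1]
turn units 0.0002
t 6.35 [ 0.5732 -0.113   0.0331] F [-0.4 -0.3  0.4] -0.000401319717848703
[ 0.0646 -0.0271 -0.9975]
```

View pics/w5.png

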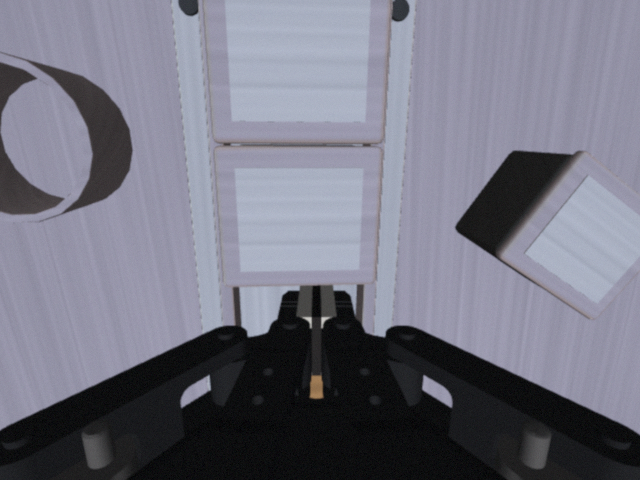

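```bash
python3 -m jog '[-0.032,0.045,0.004,0,-0.004,0.008,0.022,0,-0.004,0.008,0.022,0]'; python3 - <<'E'
from h import *
plan((0.568,-0.05,0.024))
T,s=pose(); print(np.round(T[:3,1],4))
im=bot.snapshot("wrist"); cv2.imwrite("pics/w6.png",im[:,:,::-1])
E
```

```text
t: 6.7
tool_pos: [0.5666, -0.103, 0.0181]
ee_rot: [-1.601, -0.02, -0.092]
contact_force: [-1.2, -13.0, 17.9]
opening: 0.0004
tool shift units [-0.0021 -0.0301  0.2113] mm [-0.5 -7.5 52.8]
turn units 0.0007
t 6.7 [ 0.5666 -0.103   0.0181] F [ -1.2 -13.   17.9] 0.0003532449747511421
[ 0.07   -0.0329 -0.997 ]
```

View pics/w6.png

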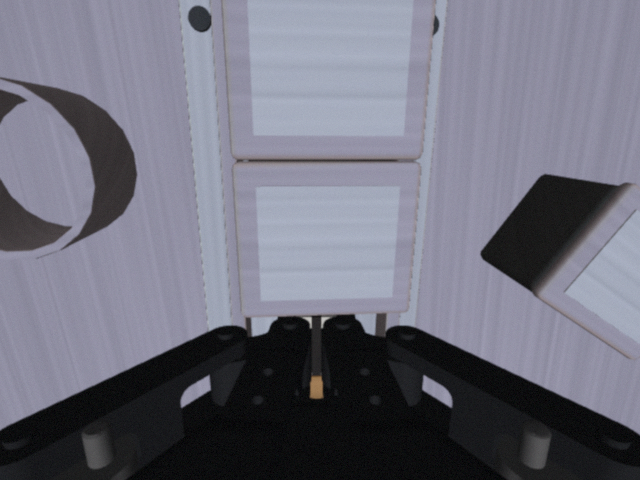

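```bash
python3 -m jog '[0,0,-0.03,0,0,-0.04,0,0]'; python3 - <<'E'
from h import *
plan((0.568,-0.05,0.03))
T,s=pose(); print(np.round(T[:3,1],4))
im=bot.snapshot("wrist"); cv2.imwrite("pics/w7.png",im[:,:,::-1])
for n,p in [("L",(240,316)),("R",(405,312))]: print(n,np.round(wrist(p,.056,T),4))
E
```

```text
t: 6.95
tool_pos: [0.5639, -0.1091, 0.0268]
ee_rot: [-1.6, -0.017, -0.089]
contact_force: [-0.1, 0.6, -0.3]
opening: 0.0001
tool shift units [ 0.0068 -0.0189  0.2364] mm [ 1.7 -4.7 59.1]
turn units 0.0008
t 6.95 [ 0.5639 -0.1091  0.0268] F [-0.1  0.6 -0.3] 0.00014451085314925687
[ 0.0664 -0.0312 -0.9973]
L [ 0.5366 -0.0978  0.056 ]
R [ 0.5941 -0.1009  0.056 ]
```

View pics/w7.png

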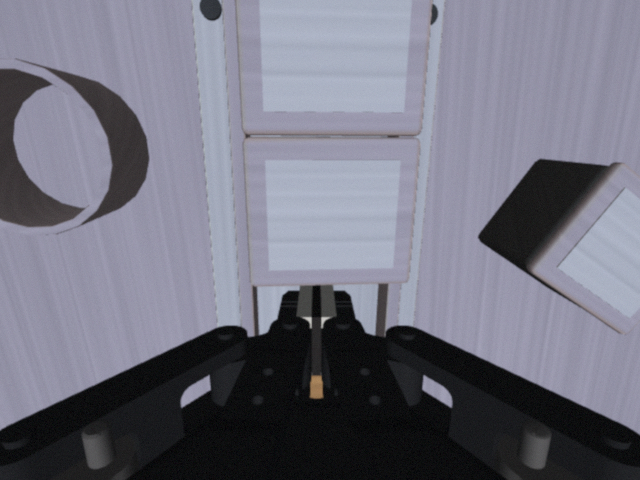

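```bash
python3 -m jog '[0.004,0.002,0.02,0,-0.002,0.006,0.02,0,-0.002,0.006,0.02,0]'; python3 - <<'E'
from h import *
plan((0.568,-0.05,0.03))
T,s=pose(); print(np.round(T[:3,1],4))
im=bot.snapshot("wrist"); cv2.imwrite("pics/w8.png",im[:,:,::-1])
E
```

```text
t: 7.3
tool_pos: [0.5688, -0.0972, 0.0284]
ee_rot: [-1.607, -0.025, -0.094]
contact_force: [-3.1, -9.1, 5.3]
opening: 0.0001
tool shift units [-0.0106 -0.0142  0.1881] mm [-2.7 -3.5 47. ]
turn units 0.0013
t 7.3 [ 0.5688 -0.0972  0.0284] F [-3.1 -9.1  5.3] 0.00014901561240250347
[ 0.0746 -0.0391 -0.9965]
```

View pics/w8.png

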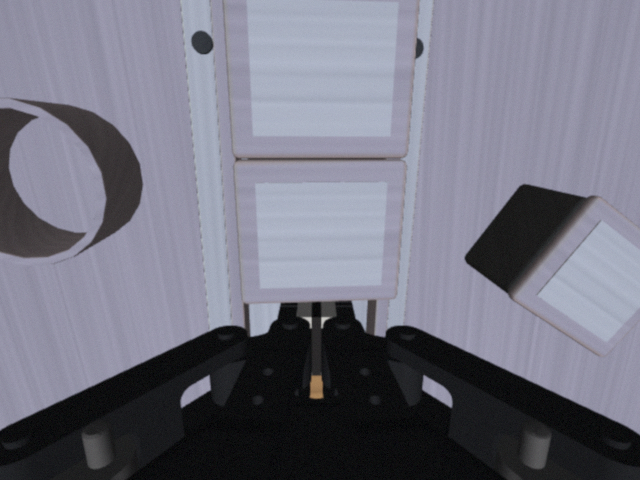

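```bash
python3 -m jog '[-0.006,-0.004,0.022,0,-0.004,0.003,0.022,0,-0.003,0.003,0.022,0]'; python3 - <<'E'
from h import *
plan((0.568,-0.04,0.03))
T,s=pose(); print(np.round(T[:3,1],4))
im=bot.snapshot("wrist"); cv2.imwrite("pics/w9.png",im[:,:,::-1])
im=bot.snapshot("side")[170:290,230:410]; cv2.imwrite("pics/s9.png",cv2.resize(im,(800,533),interpolation=2)[:,:,::-1])
E
```

```text
t: 7.65
tool_pos: [0.5679, -0.0816, 0.0282]
ee_rot: [-1.612, -0.029, -0.096]
contact_force: [-0.7, -7.7, 6.5]
opening: -0.0005
tool shift units [-0.006  -0.0146  0.1658] mm [-1.5 -3.7 41.4]
turn units 0.0015
t 7.65 [ 0.5679 -0.0816  0.0282] F [-0.7 -7.7  6.5] -0.0005053278404477772
[ 0.0784 -0.0438 -0.996 ]
```

View pics/w9.png

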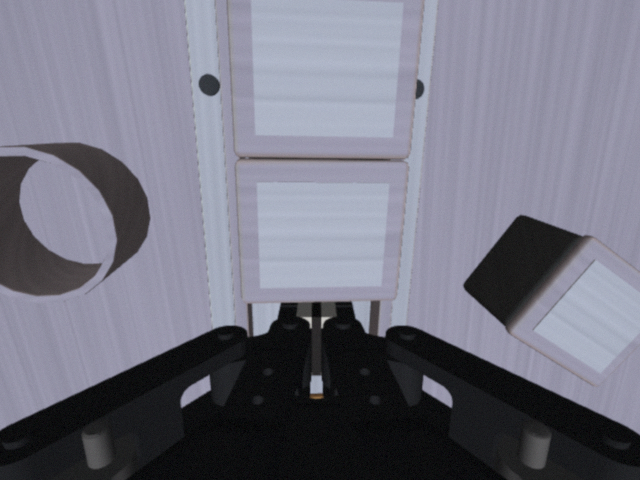

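View pics/s9.png

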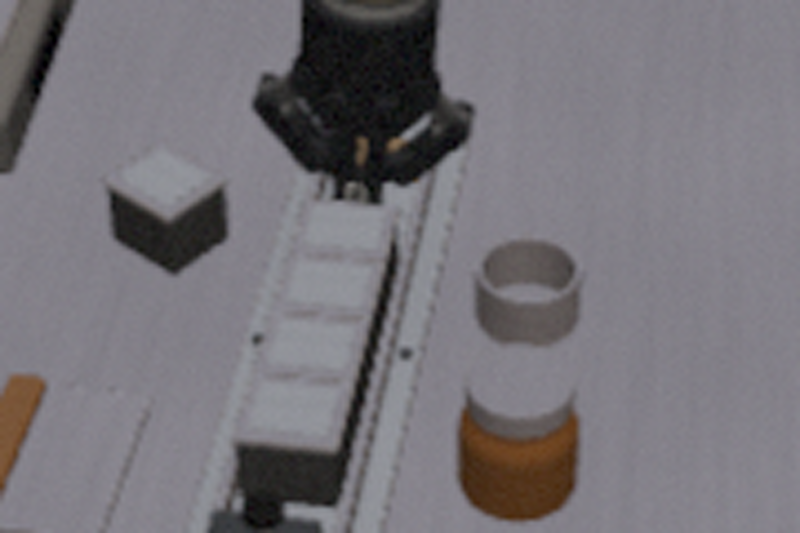

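```bash
python3 - <<'E'
from h import *
T,s=pose()
print(np.round([wrist((240,303),.056,T),wrist((395,301),.056,T)],4))
im=bot.snapshot("top")[180:270,240:360]; cv2.imwrite("pics/t9.png",cv2.resize(im,(800,600),interpolation=2)[:,:,::-1])
E
```

```text
[[ 0.5407 -0.0646  0.056 ]
 [ 0.5946 -0.0682  0.056 ]]
```

View pics/t9.png

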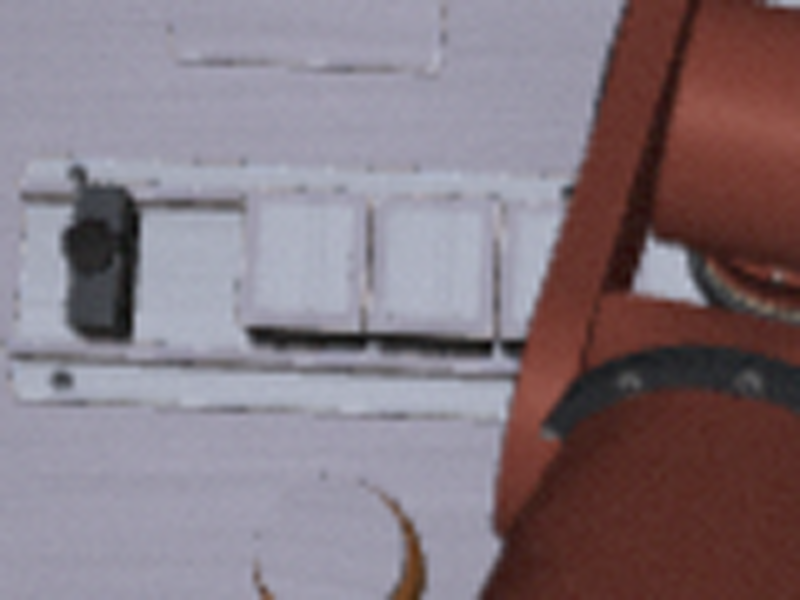

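```bash
python3 -m jog '[-0.006,0,0.022,0.001,-0.003,0.001,0.022,0,-0.003,0.001,0.022,0,-0.003,0.001,0.022,0,-0.003,0.001,0.022,0]'; python3 - <<'E'
from h import *
plan((0.570,-0.04,0.03))
T,s=pose(); print(np.round(T[:3,1],4))
im=bot.snapshot("side")[170:290,230:410]; cv2.imwrite("pics/s10.png",cv2.resize(im,(800,533),interpolation=2)[:,:,::-1])
im=bot.snapshot("top")[180:270,240:360]; cv2.imwrite("pics/t10.png",cv2.resize(im,(800,600),interpolation=2)[:,:,::-1])
E
```

```text
t: 8.3
tool_pos: [0.5681, -0.0559, 0.028]
ee_rot: [-1.617, -0.032, -0.104]
contact_force: [-0.3, -5.6, 2.6]
opening: 0.0004
tool shift units [ 0.0053 -0.0103  0.0636] mm [ 1.3 -2.6 15.9]
turn units 0.0006
t 8.3 [ 0.5681 -0.0559  0.028 ] F [-0.3 -5.6  2.6] 0.00044208961025464646
[ 0.0851 -0.0489 -0.9952]
```

View pics/t10.png

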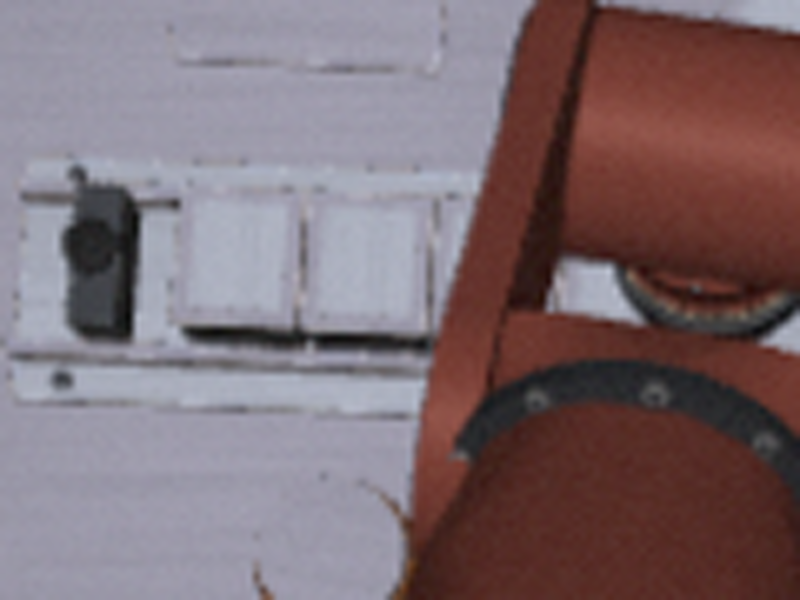

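View pics/s10.png

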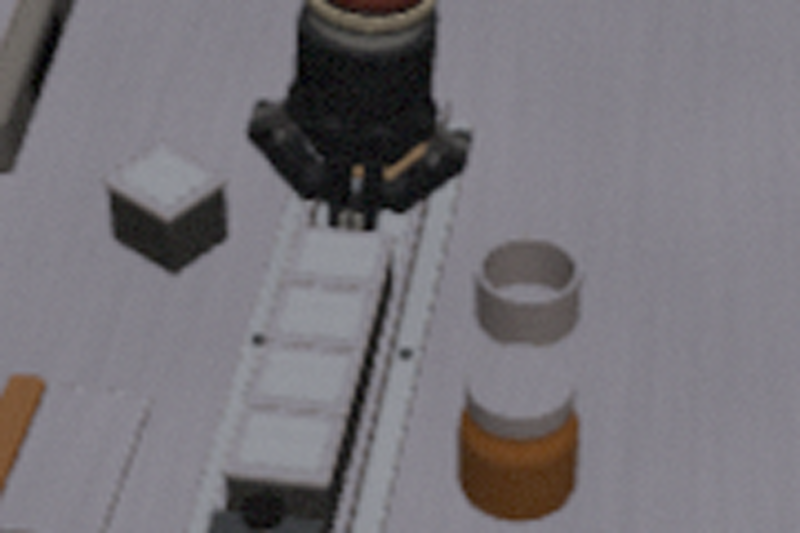

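```bash
python3 -m jog '[0.002,0,0.02,0,-0.002,0.001,0.02,0,-0.002,0.001,0.014,0]'; python3 -m jog '[-0.002,0.001,0.01,0,-0.002,0.001,0.01,0]';  python3 - <<'E'
from h import *
plan((0.570,-0.04,0.03))
im=bot.snapshot("top")[180:270,240:360]; cv2.imwrite("pics/t11.png",cv2.resize(im,(800,600),interpolation=2)[:,:,::-1])
E
```

```text
t: 8.7
tool_pos: [0.5693, -0.0436, 0.0279]
ee_rot: [-1.619, -0.034, -0.104]
contact_force: [-0.8, -6.9, 4.3]
opening: -0.0001
t: 8.9
tool_pos: [0.5692, -0.0399, 0.0279]
ee_rot: [-1.622, -0.036, -0.104]
contact_force: [-0.2, -5.4, 3.6]
opening: -0.0002
tool shift units [ 0.0038 -0.008  -0.0006] mm [ 1.  -2.  -0.2]
turn units 0.0011
t 8.9 [ 0.5692 -0.0399  0.0279] F [-0.2 -5.4  3.6] -0.0002215278885898641
```

View pics/t11.png

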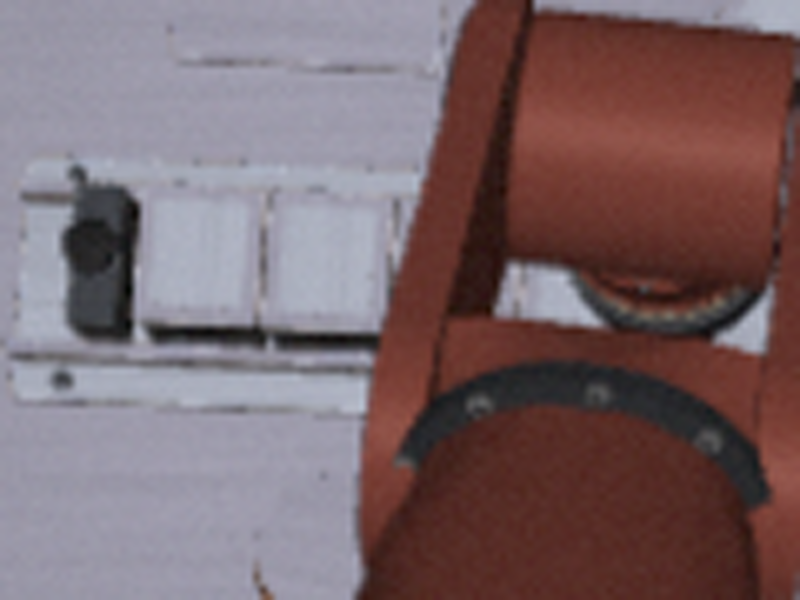

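```bash
python3 -m jog '[0.002,0,0.01,0,-0.002,0.001,0.008,0]'; python3 -m jog '[-0.002,0.001,0.008,0]'; python3 -m jog '[-0.002,0.001,0.008,0]';python3 -m jog '[-0.002,0.001,0.008,0]'
```

```text
t: 9.15
tool_pos: [0.5697, -0.0365, 0.028]
ee_rot: [-1.624, -0.036, -0.104]
contact_force: [0.5, -6.5, 4.8]
opening: 0.0002
t: 9.25
tool_pos: [0.5697, -0.0352, 0.028]
ee_rot: [-1.625, -0.037, -0.104]
contact_force: [-0.8, -6.5, 4.1]
opening: 0.0001
t: 9.35
tool_pos: [0.5697, -0.0342, 0.028]
ee_rot: [-1.627, -0.038, -0.105]
contact_force: [-0.6, -10.6, 4.5]
opening: 0.0001
t: 9.45
tool_pos: [0.5697, -0.0342, 0.0281]
ee_rot: [-1.63, -0.04, -0.104]
contact_force: [-0.2, -13.3, 3.7]
opening: 0.0002
```

```bash
python3 -m jog '[0,0,0.014,0]'; python3 -m jog '[0,0,0.018,0]';  python3 - <<'E'
from h import *
im=bot.snapshot("top")[180:270,240:360]; cv2.imwrite("pics/t12.png",cv2.resize(im,(800,600),interpolation=2)[:,:,::-1])
im=bot.snapshot("side")[170:290,230:410]; cv2.imwrite("pics/s12.png",cv2.resize(im,(800,533),interpolation=2)[:,:,::-1])
im=bot.snapshot("wrist"); cv2.imwrite("pics/w12.png",im[:,:,::-1])
E
```

```text
t: 9.55
tool_pos: [0.5699, -0.0342, 0.0283]
ee_rot: [-1.637, -0.041, -0.102]
contact_force: [-0.5, -19.1, 2.4]
opening: 0.0002
t: 9.65
tool_pos: [0.5702, -0.0343, 0.0284]
ee_rot: [-1.645, -0.043, -0.099]
contact_force: [-1.2, -21.0, 1.7]
opening: 0.0003
```

View pics/t12.png

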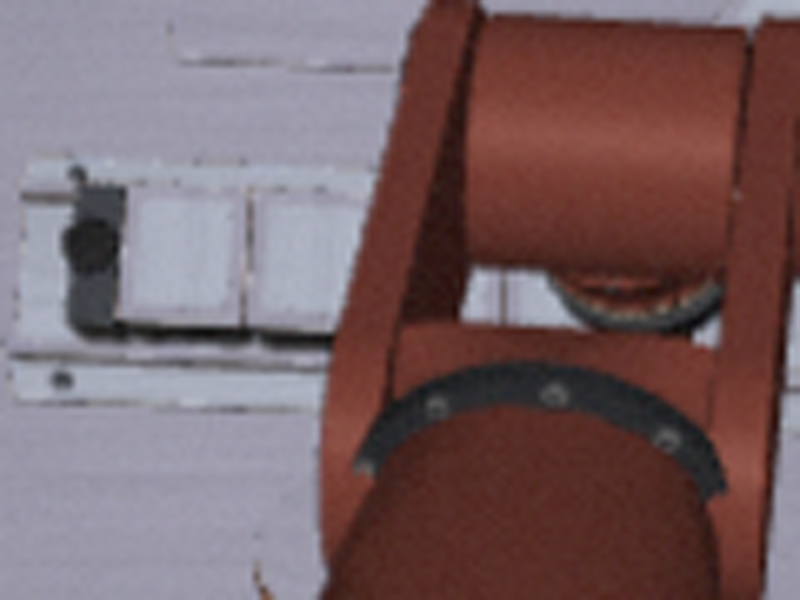

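View pics/s12.png

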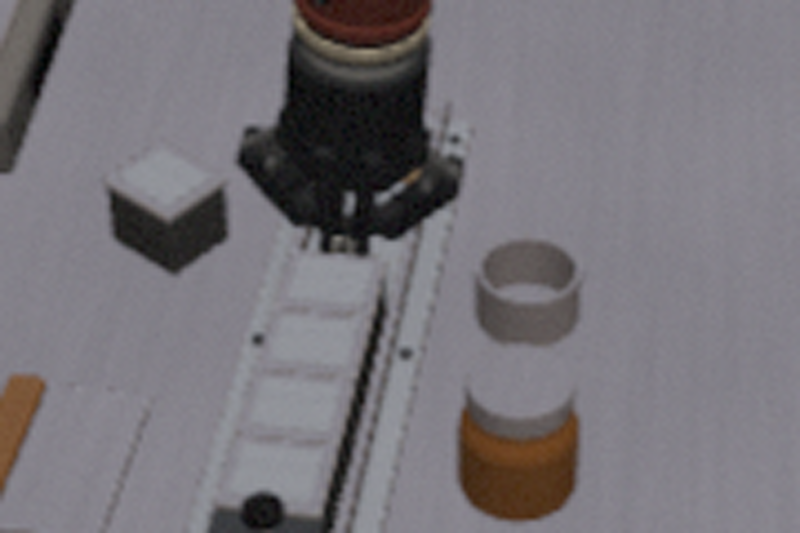

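View pics/w12.png

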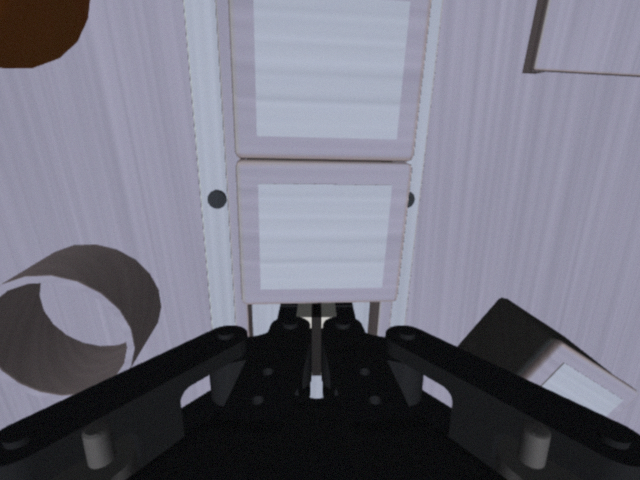

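```bash
python3 -m jog '[0,0,-0.04,0,0,0,-0.06,0,0,-0.12,-0.02,0,0,-0.2,0,0,0,-0.2,0,0]'; python3 -m jog '[0,-0.1,-0.2,0,0,0,-0.2,0,0,0,-0.2,0,0,0,0,0]';  python3 - <<'E'
from h import *
im=bot.snapshot("top")[180:270,240:360]; cv2.imwrite("pics/t13.png",cv2.resize(im,(800,600),interpolation=2)[:,:,::-1])
im=bot.snapshot("side")[160:320,210:450]; cv2.imwrite("pics/s13.png",cv2.resize(im,(800,533),interpolation=2)[:,:,::-1])
im=bot.snapshot("wrist"); cv2.imwrite("pics/w13.png",im[:,:,::-1])
plan((0.5,0,0.2))
E
```

```text
t: 10.3
tool_pos: [0.5447, -0.0514, 0.1473]
ee_rot: [-1.631, -0.011, -0.075]
contact_force: [1.3, 0.3, 0.7]
opening: 0.0
t: 10.7
tool_pos: [0.5409, -0.1939, 0.1867]
ee_rot: [-1.624, -0.026, -0.078]
contact_force: [-0.8, -0.1, 0.4]
opening: -0.0001
tool shift units [-0.1753 -0.11    0.7441] mm [-43.8 -27.5 186. ]
turn units 0.0061
t 10.85 [ 0.5399 -0.1883  0.1844] F [-0.6 -1.2 -0.2] 0.00011203348610223484
```

View pics/t13.png

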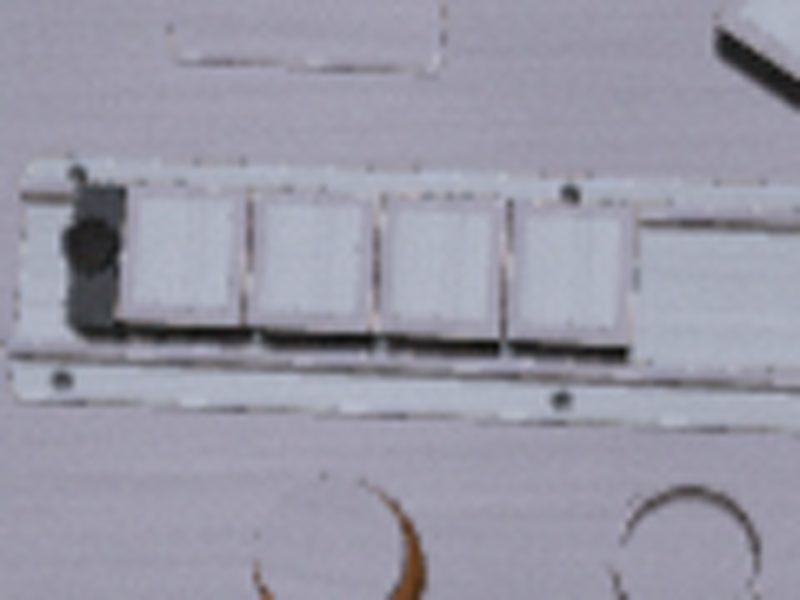

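View pics/s13.png

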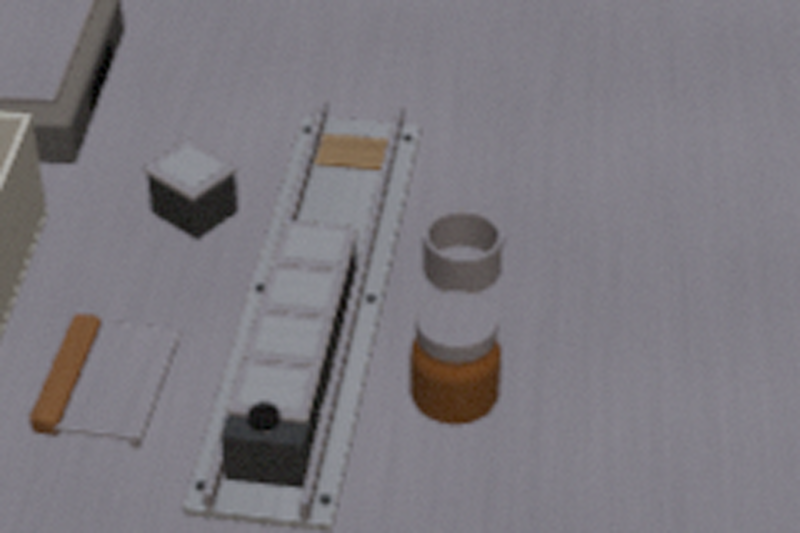

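View pics/w13.png

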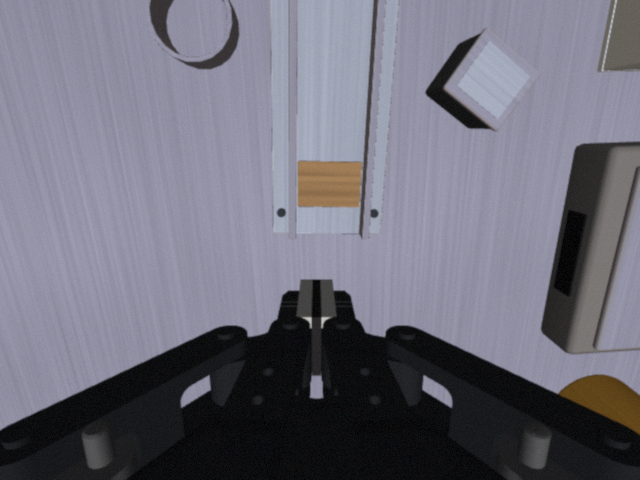

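```bash
python3 -m jog '[0.02,-0.08,0.18,0,0.02,-0.08,0.18,0,0,-0.04,0.16,0,0,0,0.16,0,0,0,0,0]';  python3 - <<'E'
from h import *
im=bot.snapshot("wrist"); cv2.imwrite("pics/w14.png",im[:,:,::-1])
a=im[0:240,180:500]
cv2.imwrite("pics/w14c.png",cv2.resize(a,(800,600),interpolation=2)[:,:,::-1])
T,s=pose();print(np.round(T,3))
E
```

```text
t: 11.35
tool_pos: [0.5469, -0.0008, 0.2215]
ee_rot: [-1.609, -0.02, -0.057]
contact_force: [-0.0, -0.2, -0.9]
opening: 0.0003
[[ 0.999  0.048  0.025  0.547]
 [-0.023 -0.041  0.999 -0.003]
 [ 0.049 -0.998 -0.04   0.222]
 [ 0.     0.     0.     1.   ]]
```

View pics/w14.png

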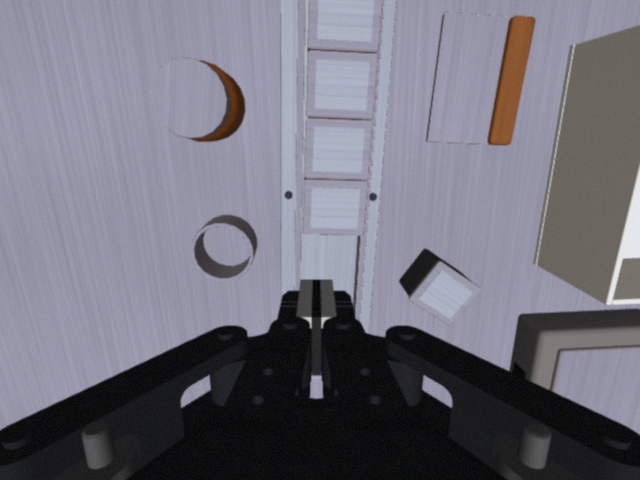

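View pics/w14c.png

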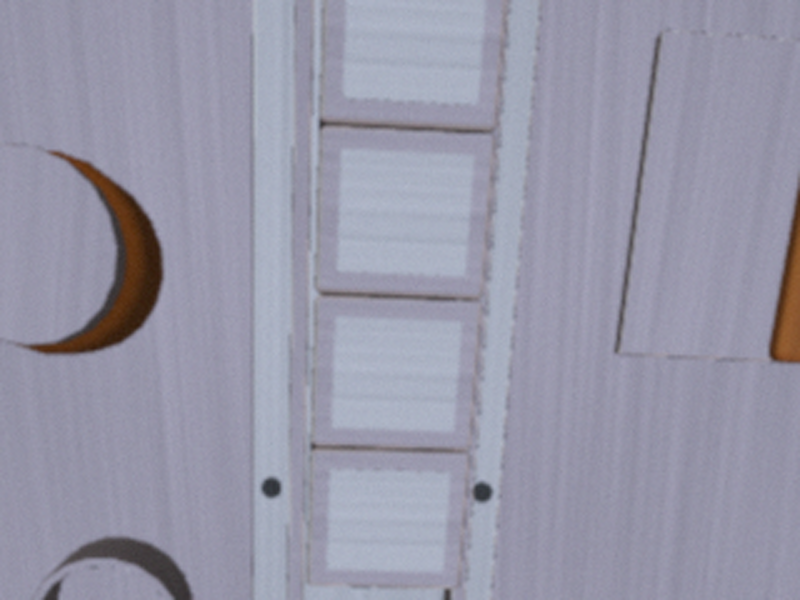

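```bash
python3 - <<'E'
from h import *
T,s=pose()
p=[(333,234.5),(337,179),(340,118),(344,50)]
P=[wrist(q,.056,T) for q in p]; print(np.round(P,4)); print([round(np.linalg.norm(P[i+1]-P[i])*1e3,1) for i in range(3)])
bot.job_done()
E
```

```text
[[ 0.5703 -0.0224  0.056 ]
 [ 0.5742  0.0272  0.056 ]
 [ 0.5769  0.0766  0.056 ]
 [ 0.5802  0.1264  0.056 ]]
[np.float64(49.7), np.float64(49.5), np.float64(49.9)]
the job is handed in; nothing more can be done
```

I pushed the row of four tins along the guide with the shut fingertips until the leading tin was against the stop. I then backed the fingers off, raised the arm clear of everything and handed the job in at about 11.4 s.

**Last checks**
- **Home against the stop:** the row stopped moving while the push force rose from about 6 N to 21 N. The top picture shows no visible gap between the leading tin and the stop.
- **Tins touching:** after I backed off, the wrist camera measured 49.5–49.9 mm from seam to seam for 50 mm tins. The seams were hairline.
- **Other things on the bench:** in the pictures the spare tin, cutter, jar and scraper had not moved. I did not look again at the spoon and the measuring cup, but the arm stayed well away from them.

**What was not ideal**
- **Tool tilt:** the tool slowly leaned over by about 3–5° during the moves, and the moves could not correct that. The fingers therefore pressed partly at lid height.
- **First contact:** it pressed downward with about 18 N and forward with 13 N. I backed off, raised the tip about 10 mm and pushed again. No tin looked tipped or separated in any picture.
- **Rear edge reading:** the wrist camera put the rear of the row about 3 mm farther from the stop than I expected from where the arm had pushed. I put this down to calibration error and reading the edge by eye, but did not check it further. The final picture did not show the stop from close up.

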